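Put the two knives to soak in the rinse tray

TASK

Lift the wide filling knife and the narrow palette knife off their hooks under the light bar and stand each one, blade down, in the compartment of the grey rinse tray that fits it: the wide knife in the wide compartment, the narrow knife in the narrow one. Lower them right down to the floor of the tray rather than dropping them in, and let go. Leave the roller hanging on its hook and do not disturb the bottles, jars, mug and other things around.

Things in the scene. Friction and masses are not known exactly. Their poses are not given: they have to be found in the camera images.
- rack: fixed steel hanging rack. Origin on the table before it; x points from its open side (hook tips) to its posts, yaw 1.05 to 1.35; z up. Three hooks side by side at y=-90, 0, +90 mm hold the two knives and the roller in any order. Posts 16 mm square at x=90, y=-140 and 140, with feet 30 wide, x=5 to 155; crossbar of radius 6 at x=90, z=340
- hook_mid (a point): resting place on the middle hook (rack x=40, y=0, z=340); axes as the rack's. Each hook: level 6 mm rod from the crossbar (x=+50 from here) towards the open side to x=-9, then rising 8 mm; tip ends at x=-20, top z=+11. Eyes hang at x=-4 to +12, so lift an eye 10 to 25 mm (18 best), then pull it 50 mm or more to -x
- light_bar (a point): middle of the underside of the rack's light bar (rack x=53, y=0, z=423); bar 36 deep (x), 300 long (y), 20 thick. Bar and hook tips stop a hand coming straight down: come from the open side (-x), tool tilted 33 to 45 degrees, fingers pointing down and to the rack's +x, low on the handle
- tray: fixed grey rinse tray, origin centre of its underside; x thickness, y length, yaw 0.5 to 1.0. 168 long, 30 thick (60 at the feet, 5 high), 110 high on a solid base of 50. Two upright compartments open at the top, both 20 in x and 60 deep: the wide one 84 long (y=-79 to +5), the narrow one 44 long (y=+35 to +79)
- slot_wide (a point): centre of the wide compartment's floor (tray y=-37, z=50); axes as the tray's; its mouth is 60 mm above
- slot_narrow (a point): centre of the narrow compartment's floor (tray y=+57, z=50); axes as the tray's; its mouth is 60 mm above
- wide_knife: wide filling knife, 0.09 to 0.18 kg, on one of the hooks. Origin: centre of the hook's rod while it hangs, just under the inner top of its wire eye. z points up along the knife, y across its width, x through its thickness, as the rack's. Eye: opening 20 wide (y), z=+3 to -30; outside 36 wide, top z=+13. Steel blade 3 thick, widening to 62, z=-163 to -240
- wide_handle (a point): middle of the wide knife's handle (knife z=-92; axes as the knife's): straight wood, 22 wide (y), 12 thick (x), 120 long (z)
- wide_tip (a point): middle of the wide knife's lower blade edge (knife z=-240; axes as the knife's)
- narrow_knife: narrow palette knife, 0.08 to 0.15 kg, on one of the hooks. Origin, axes and eye as the wide knife's. Steel blade 3 thick and 24 wide throughout, z=-163 to -240
- narrow_handle (a point): middle of the narrow knife's handle (knife z=-92; axes as the knife's): straight wood, 22 wide (y), 12 thick (x), 120 long (z)
- narrow_tip (a point): middle of the narrow knife's lower blade edge (knife z=-240; axes as the knife's)
- roller: paint roller on the remaining hook, to be left hanging. Origin, axes, eye and handle as the knives'. Black roller 56 wide (y), radius 17, its lowest point at z=-225; wire frame reaches y=+37
- water_bottle: clear plastic bottle, radius 27, height 170, standing on the table between the rack and the tray; sizes in mm; loose, not to be disturbed; origin centre of its underside
- brush_mug: white mug, radius 36, height 90, with three brushes fixed in it reaching up to 195 mm, standing beside the tray, on its own +x side; mug ear at its +y; sizes in mm; loose, not to be disturbed; origin centre of its underside
- jar_tall: paint jar, radius 30, height 70, standing under the hanging tools; sizes in mm; loose, not to be disturbed; origin centre of its underside
- jar_low: paint jar, radius 28, height 50, standing on the open side of the hanging tools; sizes in mm; loose, not to be disturbed; origin centre of its underside
- tape: roll of paper tape lying flat, outer radius 45, height 24, beside the tray, on its own -x side; sizes in mm; loose, not to be disturbed; origin centre of its underside
There are look-alikes about, which are no part of the job. What is shaped like the narrow_knife but yellow is not meant.

How it is judged:
At the end, for the whole second after the job is handed in: Each knife stands blade down in its own compartment, lower edge under 20 mm above the floor, leaning under 0.45 rad, released and at rest; the roller still hangs within 25 mm of its start and every bystander stands within 20 mm of its start (x of wide_tip in the frame of slot_wide between -0.018 and 0.018 m and y of wide_tip in the frame of slot_wide between -0.045 and 0.045 m and z of wide_tip in the frame of slot_wide between -0.01 and 0.02 m and angle between each of wide_knife, narrow_knife's own z axis and vertical below 0.45 rad and linear speed of each of wide_knife, narrow_knife below 0.03 m/s and angular speed of each of wide_knife, narrow_knife below 0.3 rad/s and x of narrow_tip in the frame of slot_narrow between -0.018 and 0.018 m and y of narrow_tip in the frame of slot_narrow between -0.025 and 0.025 m and z of narrow_tip in the frame of slot_narrow between -0.01 and 0.02 m and distance of roller from where it was at the start of the episode below 0.025 m and distance of each of water_bottle, brush_mug, jar_tall, jar_low, tape from where it was at the start of the episode below 0.02 m); the robot touches nothing.
It fails at once if a knife is dropped into the tray (it moves faster than 0.8 m/s while its tip is within 100 mm of its compartment's floor) ((distance between wide_tip and slot_wide below 0.1 m and linear speed of wide_knife above 0.8 m/s) or (distance between narrow_tip and slot_narrow below 0.1 m and linear speed of narrow_knife above 0.8 m/s)).
It fails at once if the roller is taken or knocked off its hook (moved more than 40 mm) (distance of roller from where it was at the start of the episode above 0.04 m).
It fails at once if a bystander is pushed or knocked over (moved more than 20 mm) (distance of any of water_bottle, brush_mug, jar_tall, jar_low, tape from where it was at the start of the episode above 0.02 m).
It also fails if it takes over 61 s, if anything falls off the work surface, if the arm or the gripper's body presses on something with over 40 N, if the wrist force passes 120 N, or if a joint passes its speed limit or range.

ROBOT

A 7-joint arm with a two-finger parallel gripper is mounted at the origin on the work surface. World frame = base frame: x ahead of the robot, y to its left, z up, the work surface at z = 0. Lengths are in m, angles in rad, forces in N, time in s.
With the tool pointing down it reaches from about 0.4 to 0.85 m from the base axis. Payload 6.9 kg.
Tool frame: the origin (TCP) lies at the very end of the fingers, on their centre line; the grasp point (between the pads) lies 19 mm behind it (r.grip_point_offset is the distance from the TCP to the grasp point, in m); z points along the fingers, y is the line along which they close (so a half turn about z gives the same grasp; the last joint's range is limited). The gripper opens to 85 mm and grips with 20 to 120 N. Pads are 22 mm wide; open, the fingers measure 114 mm over their backs; the gripper's body (76 mm by 85 mm) begins 54 mm behind the grasp point. The pads swing forward as they close: fully open they stand 13 mm farther back than shut.
Start: joints at [1.438, 0.507, -0.238, 1.5, 0.126, 1.149, -0.155], TCP at [0.148, -0.607, 0.231] pointing down, gripper open.
Joint ranges: [-3.08, 3.08], [-0.24, 2.05], [-1.43, 1.35], [0, 2.5], [-1.52, 4.66], [0.17, 1.96], [-2.89, 2.89]. Speed limits (rad/s): [2.39, 2.39, 3.14, 3.14, 3.14, 3.14, 3.14].

INTERFACE

Orientations are given as a unit quaternion [w, x, y, z].
In Python, from workcell import r gives the robot as it stands. The module is installed in compiled form; this text tells all that it offers.
- The arm moves only by the tool carry_out, never from a script. Its argument "deltas" is a list that holds one entry, the list of rows, each a list of 6 numbers: the shift along the tool's x, y, z in cm, then the turn, a rotation vector about the tool's x, y, z in degrees. In form: [[[x, y, z, rx, ry, rz], ...]]. A call has 1 to 20 rows; each row shifts and turns the commanded pose from where the row before left it, along the tool's axes as they then stand; what a row does not reach is not made up. A row lasts 1/12 s, in which the tool goes at most 41.7 mm and 7.16 degrees, less where a joint would pass 70% of its speed; a pose out of reach is approached as far as the arm can. A call with a gripper value outside its range is refused whole. "grip" is the opening, from 0 (shut) to 1 (fully open), set as the call begins (left out, the last holds). The fingers move at their own pace and stop on an object; "newtons" is the grip in N (left out, the last holds). Time passes only in rows, so rows that do not move let the fingers close. It gives the time, the measured TCP pose, the force, the opening and the grip force at its end, in the units of the state.
- r.sense(): the state, without advancing time (a new reading comes with each control period).
- r.get_image(name): name is "scene" or "top" or "wrist"; returns (picture, depth): 420x560x3 uint8, red, green, blue; 420x560 float32, m along the optical axis (not along the pixel's ray), 0 where there is no reading.
- r.calibration(name): a dict with "intrinsics" (3x3 intrinsics, pixels), "eye" and "orientation" of the camera in the world. Camera axes: x right, y up, looking along -z (the intrinsics and any distortion apply to the point x, -y, -z); pixel columns grow to the right and rows downward; lengths in m; the calibration is good to about 2 mm. The wrist camera is an equidistant fisheye: a pixel r from the principal point sees the ray r / f radians off the axis. A picture is of the moment at which its call begins: read the wrist's pose just before it. calibration takes no time and is no camera call; for the wrist camera it gives the pose at the moment of the call.
- r.hand_in(): hands the job in; it is judged then, once.
The state is a dict: "clock": time; "qpos": joint angles; "qd": joint speeds; "tau": joint torques, N m; "eef_pos": TCP position; "orientation": TCP orientation; "wrist_force": force on the tool from outside, world axes, zero at the start; "moment": the same for the moment, N m; "grip_width": finger opening in m; "gripper_force": force on a finger pad.
Only numpy, scipy, OpenCV 4.12 (cv2) and the standard library are available. Lean on these libraries where they do the work, as an engineer would, in place of code of your own. Each camera call takes 0.05 s, during which the arm holds its last target. There are 200 camera calls.

## Working session

There is one attempt and no reset: what is moved stays moved. The work goes in short steps, Python scripts to look and compute and a tool call to move; the robot and the scene stay as the last step left them, time stands still between calls to the robot, and variables do not carry over. Pictures are saved under pics/ and viewed, at most 10 in all, crops included, and the job is handed in when it is done.

Besides the shell and the picture viewer there is one more tool, called after "Request:" by a JSON object that holds its "op" and its "data". carry_out: Moves the arm, as the interface text tells. Its arguments: {"type":"object","properties":{"deltas":{"type":"array","items":{"type":"array","items":{"type":"array","items":{"type":"number"}}}},"grip":{"type":"number"},"newtons":{"type":"number"}},"required":["deltas"]}

```bash
mkdir -p pics
cat > h.py <<'E'
import numpy as np, cv2
from workcell import r
from scipy.spatial.transform import Rotation as R
def rot(q): return R.from_quat([q[1],q[2],q[3],q[0]])
def cloud(name):
    im,d=r.get_image(name); c=r.calibration(name); K=np.array(c["intrinsics"])
    v,u=np.mgrid[:420,:560]
    p=np.stack([(u-K[0,2])/K[0,0]*d,-(v-K[1,2])/K[1,1]*d,-d],-1)
    P=p@rot(c["orientation"]).as_matrix().T+np.array(c["eye"])
    P[d==0]=np.nan
    return im,d,P
E
python3 - <<'E'
from h import *
for n in("scene","top"):
    im,d,P=cloud(n); cv2.imwrite(f"pics/{n}0.png",im[:,:,::-1]); np.savez(n+"0",im=im,d=d,P=P)
    print(n,{k:np.round(v,3).tolist() for k,v in r.calibration(n).items()},(d==0).mean())
print(r.sense()); print(r.grip_point_offset)
E
```

```text
scene {'intrinsics': [[437.127, 0.0, 273.626], [0.0, 437.127, 203.246], [0.0, 0.0, 1.0]], 'eye': [1.34, -0.326, 0.791], 'orientation': [0.726, 0.407, 0.263, 0.487]} 0.003949829931972789
top {'intrinsics': [[390.231, 0.0, 281.929], [0.0, 390.231, 214.028], [0.0, 0.0, 1.0]], 'eye': [0.369, -0.004, 1.166], 'orientation': [0.748, 0.079, -0.065, -0.656]} 0.003873299319727891
{'clock': 0.1, 'qpos': array([ 1.43749343,  0.50824431, -0.23756589,  1.50102588,  0.12567624,
        1.1488966 , -0.15480667]), 'qd': array([-0.00104356, -0.00230239,  0.0001066 , -0.00420185,  0.00136143,
        0.00137205, -0.00060558]), 'tau': array([-5.39387474e-03, -6.21839190e+01, -2.19447881e+00, -2.50205201e+01,
        1.26272097e-02,  7.81627663e-03,  3.04751484e-05]), 'eef_pos': array([ 0.14768662, -0.60684036,  0.23052607]), 'orientation': array([-7.88587793e-04,  9.92878336e-01,  1.19130095e-01, -9.00018146e-05]), 'wrist_force': array([ 0.03709513,  0.51949394, -0.53828738]), 'moment': array([ 0.08714193,  0.04294265, -0.0053496 ]), 'gripper_force': 0.0, 'grip_width': 0.08581838109399302}
0.0187
```

View pics/scene0.png

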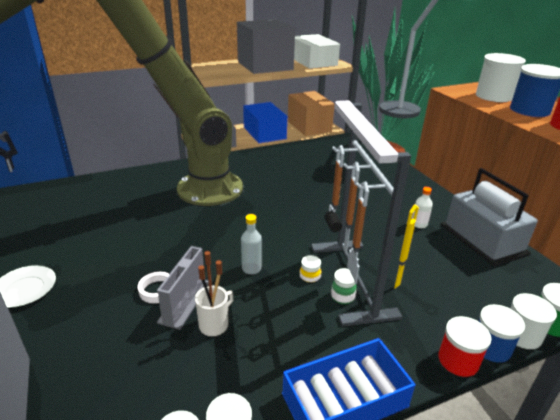

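View pics/top0.png

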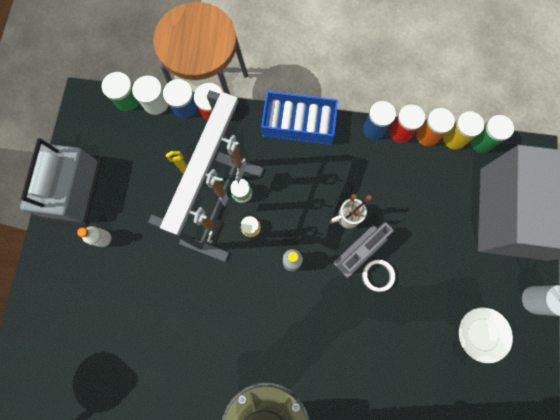

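The scene view shows the tools hanging at about (340,185), (350,210) and (358,240). The yellow decoy is at (407,245), the tray at (182,285), the bottle at (251,250), the mug at (213,310), the jars at (311,268) and (343,285), and the tape at (153,288). The top view shows the light bar at (200,165) and the tray at (364,250).

Run:
```python
from h import *
def rect(m,P,zn):
    m=m.astype(np.uint8); n,l,s,c=cv2.connectedComponentsWithStats(m)
    for i in range(1,n):
        if s[i,4]>60:
            Q=P[l==i]; b=cv2.minAreaRect((Q[:,:2]*1000).astype(np.float32))
            print(zn,"px",c[i].round(),"n",s[i,4],"rect",np.round(b[0],1),np.round(b[1],1),round(b[2],1),"z",np.nanmedian(Q[:,2]).round(3))
for n in("top","scene"):
    D=np.load(n+"0.npz");im,P=D["im"].astype(int),D["P"]
    z=P[...,2]; ok=(P[...,0]>.15)&(P[...,0]<1.0)&(abs(P[...,1])<.6)
    print(n)
    rect(ok&(z>.432)&(z<.455),P,"bar")
    rect(ok&(z>.104)&(z<.117)&(im.max(-1)-im.min(-1)<40),P,"tray")
    rect(ok&(z>.155)&(z<.18),P,"bottle")
    rect(ok&(z>.084)&(z<.095),P,"mug")
    rect(ok&(z>.064)&(z<.075),P,"jarT")
    rect(ok&(z>.045)&(z<.055),P,"jarL")
    rect(ok&(z>.018)&(z<.028)&(im.min(-1)>120),P,"tape")
im=np.load("scene0.npz")["im"][125:330,290:430,::-1]; a=cv2.resize(im,None,fx=2.9,fy=2.9,interpolation=2)
t=np.load("top0.npz")["im"][120:280,150:290,::-1]; t=cv2.resize(t,(390,594*390//390),interpolation=2)[:594]
cv2.imwrite("pics/c1.png",np.hstack([a[:594],t]))
```

```text
top
bar px [197. 164.] n 3068 rect [605.2 208.5] [ 65.3 300.1] 76.4 z 0.442
tray px [382. 114.] n 486 rect [ 918.3 -216.5] [72.1 73.3] 89.9 z 0.113
tray px [411. 117.] n 486 rect [ 918.9 -301.8] [72.  74.4] 60.6 z 0.113
tray px [440. 121.] n 500 rect [ 917.8 -386.4] [72.5 73.1] 35.4 z 0.112
tray px [470. 124.] n 504 rect [ 918.5 -471.1] [73.2 71.9] 5.0 z 0.113
tray px [499. 128.] n 516 rect [ 917.3 -555.8] [73.4 73.6] 7.8 z 0.112
tray px [499. 206.] n 242 rect [ 695.4 -557.5] [262.6  42.3] 9.0 z 0.111
tray px [366. 248.] n 349 rect [ 524.4 -209. ] [ 30.1 168.1] 50.0 z 0.109
tray px [292. 260.] n 129 rect [465.6 -11.2] [49.6 50. ] 52.4 z 0.111
bottle px [510. 201.] n 549 rect [ 696.5 -558. ] [263.6  43.5] 8.9 z 0.168
bottle px [292. 257.] n 79 rect [465.  -11.3] [23.3 23.3] 51.5 z 0.169
mug px [119.  86.] n 399 rect [918.8 571.8] [56.2 86.1] 90.0 z 0.088
mug px [146.  89.] n 582 rect [919.  492.1] [83.8 84.9] 67.4 z 0.089
mug px [177.  93.] n 579 rect [918.8 397.4] [86.  84.1] 72.0 z 0.088
mug px [204.  95.] n 365 rect [921.4 309.5] [70.8 87.5] 68.2 z 0.088
mug px [488. 136.] n 61 rec
[... 3165 characters left out ...]
5
jarL px [460. 355.] n 140 rect [935.5 278. ] [81.9 34.2] 34.6 z 0.05
jarL px [ 19. 382.] n 138 rect [ 660.2 -560.1] [  1.6 179.2] 89.9 z 0.05
jarL px [502. 345.] n 85 rect [954.5 382.1] [61.4 14.2] 70.4 z 0.05
jarL px [351. 363.] n 396 rect [864.9  43.8] [227.7  91.7] 64.0 z 0.05
jarL px [293. 399.] n 80 rect [897.4 -90.2] [90.2  2.1] 0.5 z 0.05
jarL px [378. 406.] n 197 rect [970.2  51.9] [  3.1 157.6] 0.0 z 0.05
tape px [150. 284.] n 223 rect [ 454.5 -280.1] [63.6 89.7] 58.3 z 0.024
tape px [343. 296.] n 75 rect [673.4 154.9] [57.6 23.7] 61.0 z 0.023
tape px [212. 327.] n 80 rect [ 648.1 -174.4] [61.8 21.6] 72.5 z 0.023
tape px [531. 341.] n 75 rect [954.8 474.6] [55.2 12.5] 66.9 z 0.023
```

View pics/c1.png

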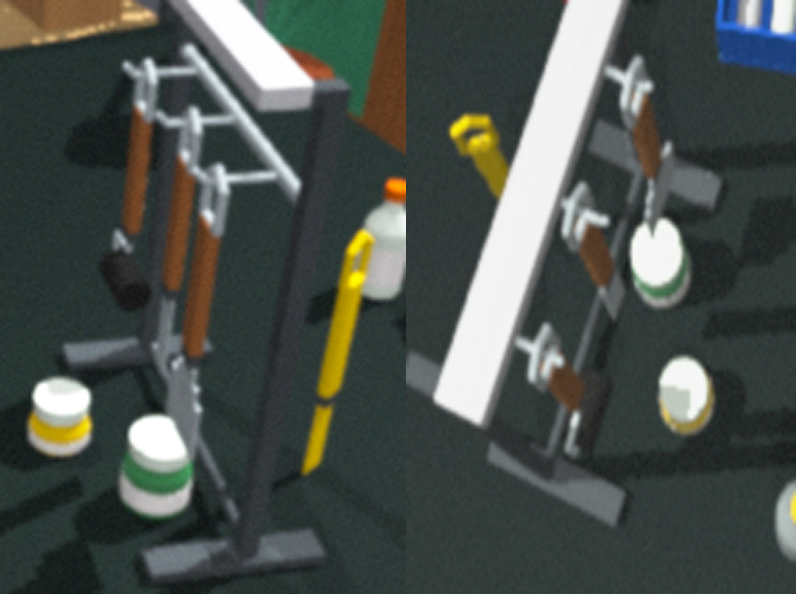

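The crop shows the roller on the far hook at (125,280), a narrow-looking blade in the middle at (168,310), and a wider blade on the near hook at (183,400). The yellow look-alike at (340,350) stands apart behind the rack. I'll confirm blade widths and handle positions from the depth data.

Run:
```python
from h import *
a=np.radians(76.6);u=np.array([np.cos(a),np.sin(a)]);v=np.array([-u[1],u[0]])
for n,c in(("top",(605.5,208.3)),("scene",(606.7,205.1))):
    D=np.load(n+"0.npz");im,P=D["im"].astype(int),D["P"]
    O=np.array(c)/1000-.0665*u; q=P[...,:2]-O
    X,Y,Z=q@u*1e3,q@v*1e3,P[...,2]*1e3
    brown=(im[...,0]>im[...,2]*1.5)&(im[...,0]>50)&(im[...,1]<im[...,0]*.75)
    for y in(-90,0,90):
        s=(abs(Y-y)<44)&(X>5)&(X<70)
        h=s&(Z>190)&(Z<308)&brown; b=s&(Z>105)&(Z<172)&(X<60)
        f=lambda A,m:np.percentile(A[m],[2,50,98]).round(0) if m.sum()>5 else None
        print(n,y,"handle",h.sum(),f(X,h),f(Y,h),f(Z,h),"blade",b.sum(),f(X,b),f(Y,b),f(Z,b))
```

```text
top -90 handle 97 [33. 34. 40.] [-96. -84. -78.] [204. 257. 300.] blade 111 [38. 39. 41.] [-118.  -85.  -59.] [106. 137. 164.]
top 0 handle 101 [45. 46. 50.] [-8.  3. 12.] [200. 252. 298.] blade 48 [50. 50. 53.] [-10.   3.  13.] [108. 135. 166.]
top 90 handle 77 [36. 37. 38.] [ 82.  92. 100.] [202. 250. 300.] blade 243 [26. 38. 56.] [ 64.  97. 125.] [131. 145. 165.]
scene -90 handle 334 [34. 36. 45.] [-102.  -98.  -83.] [194. 250. 305.] blade 245 [38. 39. 41.] [-121.  -95.  -61.] [106. 136. 167.]
scene 0 handle 277 [45. 48. 57.] [-13.  -9.   7.] [194. 249. 303.] blade 88 [49. 51. 53.] [-13.  -3.  13.] [106. 139. 169.]
scene 90 handle 250 [36. 40. 48.] [77. 82. 97.] [194. 252. 303.] blade 280 [26. 40. 57.] [ 61.  78. 122.] [119. 142. 166.]
```

The near hook (y=-90) holds the wide knife (blade about 60 mm wide). The middle hook holds the narrow knife (about 24 mm), and the far one holds the roller. First I'll raise the tool and swing it around the base.

Request:
{"op": "carry_out", "data": {"deltas": [[[0,0,-3.5,0,0,0],[0,0,-3.5,0,0,0],[0,0,-3.5,0,0,0],[0,0,-3.5,0,0,0],[0,0,-3,0,0,0]]], "grip": 0.65}}

```text
clock: 0.52
eef_pos: [0.1478, -0.607, 0.4035]
orientation: [0.0, 0.993, 0.119, 0.0]
wrist_force: [0.0, -1.0, 0.5]
grip_width: 0.0554
gripper_force: 0.0
```

Request:
{"op": "carry_out", "data": {"deltas": [[[4,0,0,0,0,-3.6],[4,0,0,0,0,-3.6],[4,0,0,0,0,-3.6],[4,0,0,0,0,-3.6],[4,0,0,0,0,-3.6],[4,0,0,0,0,-3.6],[4,0,0,0,0,-3.6],[4,0,0,0,0,-3.6],[4,0,0,0,0,-3.6],[4,0,0,0,0,-3.6],[4,0,0,0,0,-3.6],[4,0,0,0,0,-3.6],[4,0,0,0,0,-3.6],[4,0,0,0,0,-3.6],[4,0,0,0,0,-3.6],[4,0,0,0,0,-3.6],[4,0,0,0,0,-3.6],[0,0,0,0,0,0]]]}}

```text
clock: 2.02
eef_pos: [0.6279, -0.1585, 0.4009]
orientation: [-0.003, 0.789, 0.615, 0.002]
wrist_force: [-0.6, 1.3, 0.8]
grip_width: 0.0553
gripper_force: 0.0
```

```bash
cat >> h.py <<'E'
def frame(yawdeg,tilt):
    a,t=np.radians([yawdeg,tilt]);u=np.array([np.cos(a),np.sin(a),0]);v=np.array([-u[1],u[0],0])
    tz=np.sin(t)*u-np.cos(t)*np.array([0,0,1]); ty=-v
    return np.stack([np.cross(ty,tz),ty,tz],1)
def rel(pos,Rt):
    s=r.sense();Rc=rot(s["orientation"])
    w=(Rc.inv()*R.from_matrix(Rt)).as_rotvec(degrees=True)
    d=np.array(pos)-s["eef_pos"]
    print("t",round(s["clock"],2),"pos",s["eef_pos"].round(4),"turn",w.round(1),"shift now-axes cm",(Rc.inv().apply(d)*100).round(2),"shift target-axes",(Rt.T@d*100).round(2),"q",s["qpos"].round(2),"w",s["grip_width"].round(4),"F",s["wrist_force"].round(1))
E
cat > t.py <<'E'
from h import *
H={"wide":np.array([.6866,.1603,.215]),"narrow":np.array([.6016,.1923,.215])}
TILT=42
def grasp(k,back=0):
    F=frame(76.6,TILT); return H[k]+(.014-back)*F[:,2],F
E
python3 -c "
from t import *
rel(*grasp('wide',.12))"
```

```text
Traceback (most recent call last):
  File "h.py", line 20, in rel
    print("t",round(s["clock"],2),"pos",s["eef_pos"].round(4),"turn",w.round(1),"shift now-axes cm",(Rc.inv().apply(d)*100).round(2),"shift target-axes",(Rt.T@d*100).round(2),"q",s["qpos"].round(2),"w",s["grip_width"].round(4),"F",s["wrist_force"].round(1))
                                                                                                                                                                                                          ^^^^^^^^^^^^^^^^^^^^^
AttributeError: 'float' object has no attribute 'round'
```

```bash
sed -i 's/s\["grip_width"\].round(4)/round(s["grip_width"],4)/' h.py
python3 -c "
from t import *
rel(*grasp('wide',.12))"
```

```text
t 2.02 pos [ 0.6279 -0.1585  0.4009] turn [ 0.2 41.6 -0.8] shift now-axes cm [25.19 -2.   10.88] shift target-axes [11.62 -1.68 24.88] q [ 0.51  0.51 -0.58  1.08  0.27  1.62 -0.25] w 0.0553 F [-0.6  1.3  0.8]
```

Request:
{"op": "carry_out", "data": {"deltas": [[[0,0,0,0,5.2,0],[0,0,0,0,5.2,0],[0,0,0,0,5.2,0],[0,0,0,0,5.2,0],[0,0,0,0,5.2,0],[0,0,0,0,5.2,0],[0,0,0,0,5.2,0],[0,0,0,0,5.2,0],[0,0,0,0,0,-0.8]]]}}

```text
clock: 2.77
eef_pos: [0.6246, -0.1751, 0.3969]
orientation: [-0.216, 0.741, 0.569, 0.284]
wrist_force: [-0.2, -1.7, -1.4]
grip_width: 0.0558
gripper_force: 0.0
```

```bash
python3 -c "
from t import *
rel(*grasp('wide',.12))"
```

```text
t 2.77 pos [ 0.6246 -0.1751  0.3969] turn [ 1.2  0.2 -1.1] shift now-axes cm [13.2  -2.51 25.61] shift target-axes [13.14 -1.75 25.71] q [ 0.96  0.66 -0.78  1.15 -0.28  1.51  0.05] w 0.0558 F [-0.2 -1.7 -1.4]
```

Request:
{"op": "carry_out", "data": {"deltas": [[[1.6,-0.2,3.2,0.2,0,-0.1],[1.6,-0.2,3.2,0.2,0,-0.1],[1.6,-0.2,3.2,0.2,0,-0.1],[1.6,-0.2,3.2,0.2,0,-0.1],[1.6,-0.2,3.2,0.2,0,-0.2],[1.6,-0.2,3.2,0.2,0,-0.2],[1.6,-0.2,3.2,0,0,-0.2],[1.6,-0.2,3.2,0,0,-0.1],[0,0,0,0,0,0],[0,0,0,0,0,0],[0,0,0,0,0,0]]]}}

```text
clock: 3.68
eef_pos: [0.6741, 0.0927, 0.295]
orientation: [-0.218, 0.73, 0.585, 0.279]
wrist_force: [0.5, -0.7, 0.3]
grip_width: 0.0553
gripper_force: 0.0
```

```bash
python3 -c "
from t import *
im,d=r.get_image('wrist'); cv2.imwrite('pics/w1.png',im[:,:,::-1])
rel(*grasp('wide',.12))"
```

```text
t 3.73 pos [0.6745 0.0915 0.2951] turn [0.  0.5 0.7] shift now-axes cm [-0.17 -0.42  0.02] shift target-axes [-0.18 -0.41  0.02] q [ 0.64  0.63 -0.8   1.51 -0.31  0.99 -0.09] w 0.0554 F [ 0.9 -0.7 -0.3]
```

View pics/w1.png

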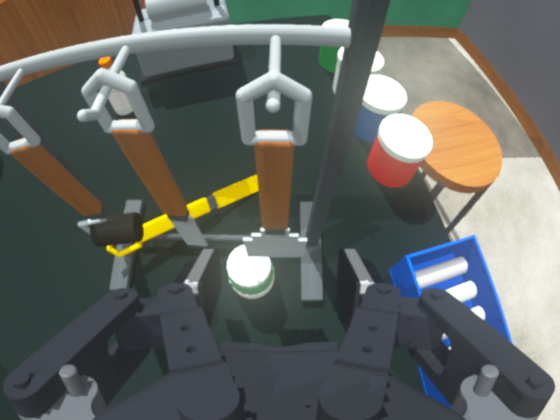

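Wrist view: the wide knife's handle is at (275,185), centred between the fingers at (200,270) and (358,270). The narrow knife is at (150,170) and the roller at (50,180). The alignment is good, so I'll advance.

Request:
{"op": "carry_out", "data": {"deltas": [[[-0.2,-0.4,2.5,0,0.4,0.6],[0,0,2.5,0,0,0],[0,0,2.5,0,0,0],[0,0,2,0,0,0],[0,0,1.5,0,0,0],[0,0,1,0,0,0],[0,0,0,0,0,0],[0,0,0,0,0,0],[0,0,0,0,0,0]]]}}

```text
clock: 4.48
eef_pos: [0.6891, 0.1682, 0.2049]
orientation: [-0.222, 0.733, 0.578, 0.281]
wrist_force: [-0.3, -0.7, 0.3]
grip_width: 0.0554
gripper_force: 0.0
```

```bash
python3 -c "
from t import *
rel(*grasp('wide',0))"
```

```text
t 4.48 pos [0.6891 0.1682 0.2049] turn [ 0.1  0.  -0. ] shift now-axes cm [ 0.06 -0.06  0.09] shift target-axes [ 0.06 -0.06  0.09] q [ 0.51  0.73 -0.78  1.62 -0.31  0.74 -0.1 ] w 0.0554 F [-0.3 -0.7  0.3]
```

Request:
{"op": "carry_out", "data": {"deltas": [[[0,0,0,0,0,0],[0,0,0,0,0,0],[0,0,0,0,0,0],[0,0,0,0,0,0],[0,0,0,0,0,0],[0,0,0,0,0,0],[0,0,0,0,0,0],[0,0,0,0,0,0]]], "grip": 0, "newtons": 80}}

```text
clock: 5.15
eef_pos: [0.6888, 0.1696, 0.2046]
orientation: [-0.222, 0.733, 0.579, 0.281]
wrist_force: [0.3, -2.6, 5.4]
grip_width: 0.0206
gripper_force: 78.4
```

Request:
{"op": "carry_out", "data": {"deltas": [[[0.3,0,-0.33,0,0,0],[0.3,0,-0.33,0,0,0],[0.3,0,-0.33,0,0,0],[0.3,0,-0.34,0,0,0],[0,0,0,0,0,0],[0,0,0,0,0,0]]]}}

```text
clock: 5.65
eef_pos: [0.6883, 0.1698, 0.2223]
orientation: [-0.222, 0.732, 0.579, 0.281]
wrist_force: [-0.6, -0.5, -1.6]
grip_width: 0.0208
gripper_force: 78.2
```

```bash
python3 -c "
from t import *
im,d=r.get_image('wrist'); im2,_=r.get_image('scene'); cv2.imwrite('pics/w2.png',np.hstack([im[:300,100:500],cv2.resize(im2[120:320,290:430],(210,300))])[:,:,::-1])
rel(*grasp('wide',0))"
```

```text
t 5.75 pos [0.6881 0.1696 0.2217] turn [-0.1  0.   0. ] shift now-axes cm [-1.15  0.07  1.27] shift target-axes [-1.15  0.07  1.27] q [ 0.51  0.71 -0.78  1.6  -0.31  0.77 -0.11] w 0.0206 F [-0.5  0.8 -2.3]
```

View pics/w2.png

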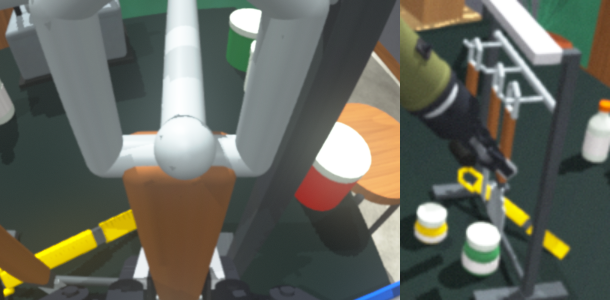

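The eye has lifted and its inner top clears the hook tip, which sits inside the eye at (185,150). The yellow decoy lies flat on the table behind. Now I'll pull the knife out and then raise it.

Request:
{"op": "carry_out", "data": {"deltas": [[[-0.7,0,-0.7,0,0,0],[-1.1,0,-1.0,0,0,0],[-1.1,0,-1.0,0,0,0],[-1.1,0,-1.0,0,0,0],[-1.1,0,-1.0,0,0,0],[-1.1,0,-1.0,0,0,0],[-1.1,0,-1.0,0,0,0],[0,0,0,0,0,0]]]}}

```text
clock: 6.42
eef_pos: [0.6658, 0.0681, 0.2217]
orientation: [-0.221, 0.734, 0.577, 0.281]
wrist_force: [0.6, -1.7, -2.0]
grip_width: 0.0206
gripper_force: 78.3
```

Request:
{"op": "carry_out", "data": {"deltas": [[[1.3,0,-1.5,0,0,0],[1.3,0,-1.5,0,0,0],[1.3,0,-1.5,0,0,0],[1.3,0,-1.5,0,0,0],[1.3,0,-1.5,0,0,0],[1.3,0,-1.5,0,0,0],[1.3,0,-1.5,0,0,0],[0,0,0,0,0,0]]]}}

```text
clock: 7.08
eef_pos: [0.6659, 0.072, 0.3666]
orientation: [-0.221, 0.731, 0.58, 0.283]
wrist_force: [0.4, 0.8, -0.3]
grip_width: 0.0209
gripper_force: 78.5
```

```bash
cat >> t.py <<'E'
TY=50.;TC=np.array([.5257,-.2105]) 
def place(y,ztip,dx=0,grip=.115,fwd=.014,tilt=TILT):
    F=frame(TY,tilt);a=np.radians(TY);u=np.array([np.cos(a),np.sin(a)]);v=np.array([-u[1],u[0]])
    xy=TC+v*y+u*dx
    return np.array([*xy,ztip+grip])+fwd*F[:,2],F
E
python3 -c "
from t import *
rel(*place(-.037,.24))"
```

```text
t 7.08 pos [0.6659 0.072  0.3666] turn [-17.6  -0.2  20. ] shift now-axes cm [-24.87  -3.43 -19.53] shift target-axes [-23.56  11.11 -18.25] q [ 0.68  0.58 -0.82  1.41 -0.33  1.14 -0.13] w 0.0209 F [ 0.4  0.8 -0.3]
```

Request:
{"op": "carry_out", "data": {"deltas": [[[-2,0,-1.6,-3.5,0,4],[-2,0,-1.6,-3.5,0,4],[-2,0,-1.6,-3.5,0,4],[-2,0,-1.6,-3.5,0,4],[-2,0,-1.6,-3.6,0,4],[0,0,0,0,0,0]]]}}

```text
clock: 7.58
eef_pos: [0.61, -0.0491, 0.3521]
orientation: [-0.152, 0.85, 0.39, 0.321]
wrist_force: [-1.3, -0.6, -2.9]
grip_width: 0.0209
gripper_force: 78.8
```

```bash
python3 -c "
from t import *
rel(*place(-.037,.24))"
```

```text
t 7.58 pos [ 0.61   -0.0491  0.3521] turn [ 0.   0.4 -0.7] shift now-axes cm [-13.     7.78 -10.63] shift target-axes [-13.02   7.62 -10.72] q [ 0.97  0.37 -0.78  1.74 -0.52  0.87 -0.15] w 0.0209 F [-1.3 -0.6 -2.9]
```

Request:
{"op": "carry_out", "data": {"deltas": [[[-2.1,1.3,-1.8,0,0.1,-0.2],[-2.1,1.3,-1.8,0,0.1,-0.2],[-2.2,1.3,-1.8,0,0.1,-0.2],[-2.2,1.3,-1.8,0,0,-0.1],[-2.2,1.2,-1.8,0,0,0],[-2.2,1.2,-1.7,0,0,0],[0,0,0,0,0,0],[0,0,0,0,0,0],[0,0,0,0,0,0]]]}}

```text
clock: 8.33
eef_pos: [0.5647, -0.222, 0.3463]
orientation: [-0.153, 0.843, 0.399, 0.326]
wrist_force: [0.1, 0.4, -1.6]
grip_width: 0.0207
gripper_force: 78.9
```

Run:
```python
from t import *
rel(*place(-.037,.24))
s=r.sense()
im,d,P=cloud("scene"); im2,d2,P2=cloud("top"); np.savez("pl",im=im,P=P,im2=im2,P2=P2)
a=np.radians(TY);u=np.array([np.cos(a),np.sin(a)]);v=np.array([-u[1],u[0]])
c=s["eef_pos"][:2]
for n,i,p in(("scene",im,P),("top",im2,P2)):
    q=p[...,:2]-TC; X,Y,Z=q@u*1e3,q@v*1e3,p[...,2]*1e3
    m=(abs(X)<60)&(Y>-90)&(Y<20)&(Z>225)&(Z<320)
    print(n,m.sum(),[np.percentile(A[m],[2,50,98]).round() for A in(X,Y,Z)] if m.sum() else 0)
cv2.imwrite("pics/p1.png",np.hstack([cv2.resize(im[150:360,100:300],(400,420),interpolation=2),cv2.resize(im2[180:320,300:430],(390,420),interpolation=2)])[:,:,::-1])
```

```text
t 8.33 pos [ 0.5647 -0.222   0.3463] turn [-0.3 -0.2  0.5] shift now-axes cm [-0.62 -0.03 -0.33] shift target-axes [-0.62 -0.03 -0.33] q [ 1.21  0.49 -0.74  1.58 -0.46  1.11  0.05] w 0.0207 F [ 0.1  0.4 -1.6]
scene 475 [array([ 6.,  9., 10.]), array([-69., -42.,  -8.]), array([243., 276., 317.])]
top 53 [array([ 7., 10., 11.]), array([-44., -17.,  -4.]), array([241., 271., 311.])]
```

View pics/p1.png

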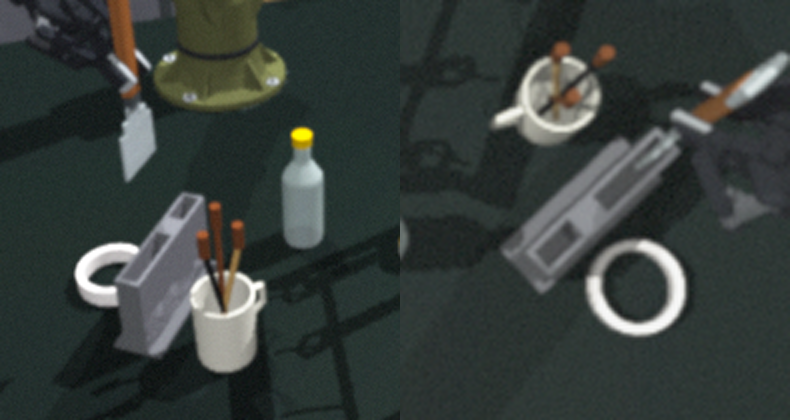

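The wide blade hangs at left-panel (138,145), above the wide compartment at (145,250). It is 8 mm too far along tray +x and centred in y. I'll correct that and lower to just above the mouth.

Request:
{"op": "carry_out", "data": {"deltas": [[[-0.6,0,-0.5,-0.3,-0.2,0.5],[-1.2,0,1.3,0,0,0],[-1.2,0,1.3,0,0,0],[-1.2,0,1.3,0,0,0],[-1.2,0,1.3,0,0,0],[-1.2,0,1.3,0,0,0],[-1.1,0,1.3,0,0,0],[-1,0,1.2,0,0,0],[0,0,0,0,0,0],[0,0,0,0,0,0],[0,0,0,0,0,0]]]}}

```text
clock: 9.35
eef_pos: [0.5601, -0.2291, 0.2264]
orientation: [-0.151, 0.846, 0.395, 0.325]
wrist_force: [-0.3, -0.2, -1.5]
grip_width: 0.0204
gripper_force: 78.9
```

```bash
cat > chk.py <<'E'
from t import *
import sys
y0,y1,z0,z1,zt,ys=map(float,sys.argv[1:7])
rel(*place(ys,zt))
a=np.radians(TY);u=np.array([np.cos(a),np.sin(a)]);v=np.array([-u[1],u[0]])
for n in("scene","top"):
    i,d,p=cloud(n)
    q=p[...,:2]-TC; X,Y,Z=q@u*1e3,q@v*1e3,p[...,2]*1e3
    t=(abs(X)<25)&(Y>-95)&(Y<95)&(Z>104)&(Z<114)
    b=cv2.minAreaRect(p[t][:,:2].astype(np.float32)*1000); print("tray",np.round(b[0],1),np.round(b[1],1))
    m=(abs(X)<30)&(Y>y0)&(Y<y1)&(Z>z0)&(Z<z1)
    if m.sum()>8: print(n,m.sum(),[np.percentile(A[m],[2,50,98]).round(1) for A in(X,Y,Z)],"dX/dZ",np.polyfit(Z[m],X[m],1).round(3))
E
python3 chk.py -90 20 121 185 .115 -.037
```

```text
t 9.35 pos [ 0.5601 -0.2291  0.2264] turn [ 0.1 -0.   0.1] shift now-axes cm [-0.35 -0.13  0.61] shift target-axes [-0.35 -0.13  0.61] q [ 1.2   0.61 -0.73  1.75 -0.45  0.87  0.18] w 0.0204 F [-0.3 -0.2 -1.5]
tray [ 525.3 -211.7] [ 33.  173.1]
scene 361 [array([-2.4, -0.2,  1.6]), array([-69.8, -41.8,  -9.6]), array([123. , 153.1, 183.5])] dX/dZ [-0.003  0.323]
tray [ 524.4 -208.8] [ 30.1 168.4]
top 26 [array([-1.2,  1.3,  1.6]), array([-34.3, -13.4,  -4.8]), array([122.5, 155.4, 179.8])] dX/dZ [-0.015  3.081]
```

Request:
{"op": "carry_out", "data": {"deltas": [[[-0.6,-0.2,0.8,0,0,0],[-0.8,0,0.9,0,0,0],[-0.8,0,0.9,0,0,0],[-0.8,0,0.8,0,0,0],[-0.6,0,0.7,0,0,0],[-0.6,0,0.6,0,0,0],[-0.4,0,0.4,0,0,0],[0,0,0,0,0,0],[0,0,0,0,0,0]]]}}

```text
clock: 10.2
eef_pos: [0.5582, -0.2279, 0.1563]
orientation: [-0.151, 0.846, 0.394, 0.325]
wrist_force: [-0.4, 0.2, -1.6]
grip_width: 0.0205
gripper_force: 78.9
```

```bash
python3 chk.py -90 20 121 185 .05 -.037
```

```text
t 10.2 pos [ 0.5582 -0.2279  0.1563] turn [ 0. -0. -0.] shift now-axes cm [0.02 0.09 0.25] shift target-axes [0.02 0.09 0.25] q [ 1.2   0.7  -0.72  1.83 -0.44  0.73  0.25] w 0.0205 F [-0.4  0.2 -1.6]
tray [ 526.1 -211.7] [ 31.5 173.6]
scene 309 [array([-22.8,   3. ,  13.7]), array([-61.9, -46.7, -18.4]), array([126.2, 169.9, 184.1])] dX/dZ [-0.094 16.269]
tray [ 524.5 -209. ] [ 30.2 168.1]
top 102 [array([-20.9,   4.6,  15. ]), array([-55. , -21.5, -10. ]), array([154.7, 173.2, 184.5])] dX/dZ [ -0.602 105.806]
```

Request:
{"op": "carry_out", "data": {"deltas": [[[-0.1,0,0.1,0,0,0],[-0.1,0,0.1,0,0,0],[0,0,0,0,0,0],[0,0,0,0,0,0]]]}}

```text
clock: 10.63
eef_pos: [0.5586, -0.2279, 0.1551]
orientation: [-0.151, 0.846, 0.395, 0.326]
wrist_force: [-2.8, -1.4, 7.5]
grip_width: 0.0207
gripper_force: 80.0
```

The knife is touching the floor, so I'll release it and back out.

Request:
{"op": "carry_out", "data": {"deltas": [[[0,0,0,0,0,0],[0,0,0,0,0,0],[0,0,0,0,0,0],[0,0,0,0,0,0],[0,0,0,0,0,0],[0,0,0,0,0,0]]], "grip": 0.6}}

```text
clock: 11.13
eef_pos: [0.558, -0.2281, 0.1537]
orientation: [-0.151, 0.846, 0.394, 0.325]
wrist_force: [0.1, -0.6, -0.4]
grip_width: 0.0513
gripper_force: 0.0
```

Request:
{"op": "carry_out", "data": {"deltas": [[[0,0,-1,0,0,0],[0,0,-2,0,0,0],[0,0,-2.5,0,0,0],[0,0,-3,0,0,0],[0,0,-3,0,0,0],[0,0,-3,0,0,0],[0,0,-3,0,0,0],[0,0,0,0,0,0],[0,0,0,0,0,0]]]}}

```text
clock: 11.88
eef_pos: [0.4822, -0.3195, 0.2849]
orientation: [-0.149, 0.847, 0.394, 0.325]
wrist_force: [0.0, 0.3, -0.0]
grip_width: 0.0514
gripper_force: 0.0
```

Run:
```python
from t import *
rel(*grasp("narrow",.12))
im,d,P=cloud("scene"); im2,d2,P2=cloud("top")
cv2.imwrite("pics/p2.png",np.hstack([cv2.resize(im[120:330,110:430],(640,420),interpolation=2),cv2.resize(im2[200:320,320:365],(157,420),interpolation=2)])[:,:,::-1])
a=np.radians(76.6);u=np.array([np.cos(a),np.sin(a)]);v=np.array([-u[1],u[0]])
for n,c,im,P in(("top",(605.5,208.3),im2,P2),("scene",(606.7,205.1),im,P)):
    im=im.astype(int);O=np.array(c)/1000-.0665*u; q=P[...,:2]-O
    X,Y,Z=q@u*1e3,q@v*1e3,P[...,2]*1e3
    brown=(im[...,0]>im[...,2]*1.5)&(im[...,0]>50)&(im[...,1]<im[...,0]*.75)
    for y in(0,90):
        h=(abs(Y-y)<44)&(X>5)&(X<70)&(Z>190)&(Z<308)&brown
        if h.sum()>5: print(n,y,h.sum(),[np.percentile(A[h],[2,50,98]).round() for A in(X,Y,Z)])
```

```text
t 11.88 pos [ 0.4822 -0.3195  0.2849] turn [ 18.1   0.1 -19.8] shift now-axes cm [ 30.75 -20.71  26.32] shift target-axes [34.37 -0.24 29.76] q [ 1.39  0.57 -0.71  1.62 -0.41  1.14  0.24] w 0.0514 F [ 0.   0.3 -0. ]
top 0 98 [array([45., 46., 50.]), array([-7.,  3., 12.]), array([200., 255., 301.])]
top 90 69 [array([36., 37., 39.]), array([ 81.,  93., 100.]), array([196., 248., 298.])]
scene 0 283 [array([45., 48., 56.]), array([-12.,  -8.,   8.]), array([193., 250., 304.])]
scene 90 284 [array([36., 40., 49.]), array([78., 82., 98.]), array([194., 251., 303.])]
```

View pics/p2.png

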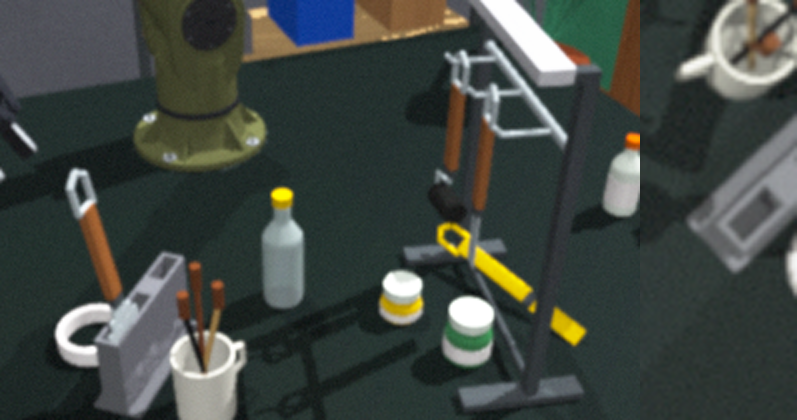

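The wide knife stands in the wide compartment at (100,250). The narrow knife at (482,150) and the roller at (450,170) still hang undisturbed. Next is the narrow knife.

Request:
{"op": "carry_out", "data": {"deltas": [[[1.9,0,-2.1,0,0,0],[1.9,0,-2.1,0,0,0],[1.9,0,-2.1,0,0,0],[1.9,0,-2.1,0,0,0],[1.9,0,-2.1,0,0,0],[2,-1.3,1.8,0,0,0],[2,-1.3,1.8,0,0,0],[2,-1.3,1.8,3.6,0,-4],[2,-1.3,1.8,3.6,0,-4],[2,-1.3,1.8,3.6,0,-4],[2,-1.3,1.8,3.6,0,-4],[2,-1.3,1.8,3.7,0,-3.8],[0,0,0,0,0,0],[0,0,0,0,0,0]]]}}

```text
clock: 13.15
eef_pos: [0.5065, -0.1084, 0.4249]
orientation: [-0.225, 0.73, 0.581, 0.279]
wrist_force: [-0.0, -1.0, -1.8]
grip_width: 0.0507
gripper_force: 0.0
```

```bash
python3 -c "
from t import *
rel(*grasp('narrow',.12))"
```

```text
t 13.15 pos [ 0.5065 -0.1084  0.4249] turn [-0.5 -0.1  0.2] shift now-axes cm [ 9.29  2.57 26.04] shift target-axes [ 9.33  2.29 26.05] q [ 1.15  0.45 -0.88  1.46 -0.39  1.47  0.14] w 0.0507 F [-0.  -1.  -1.8]
```

Request:
{"op": "carry_out", "data": {"deltas": [[[1.2,0.3,3.3,-0.1,0,0],[1.2,0.3,3.3,-0.1,0,0.1],[1.2,0.3,3.3,-0.1,0,0.1],[1.2,0.3,3.3,-0.1,0,0],[1.2,0.3,3.3,0,0,0],[1.1,0.3,3.2,0,0,0],[1.1,0.3,3.2,0,0,0],[1.1,0.2,3.1,0,0,0],[0,0,0,0,0,0],[0,0,0,0,0,0],[0,0,0,0,0,0]]]}}

```text
clock: 14.07
eef_pos: [0.5856, 0.1185, 0.2938]
orientation: [-0.221, 0.734, 0.577, 0.281]
wrist_force: [0.7, 0.1, -0.2]
grip_width: 0.0514
gripper_force: 0.0
```

```bash
python3 -c "
from t import *
im,d=r.get_image('wrist'); cv2.imwrite('pics/w3.png',im[:,:,::-1])
rel(*grasp('narrow',.12))"
```

```text
t 14.12 pos [0.5859 0.1179 0.294 ] turn [ 0.2  0.  -0.3] shift now-axes cm [ 0.36 -0.21  0.36] shift target-axes [ 0.36 -0.2   0.36] q [ 0.74  0.51 -0.88  1.76 -0.42  0.87 -0.02] w 0.0509 F [ 0.7 -0.8 -0.4]
```

View pics/w3.png

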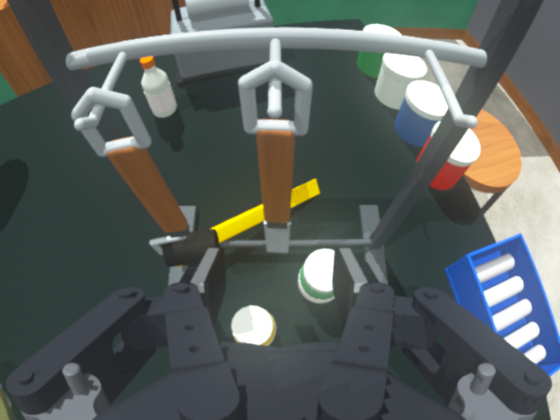

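Wrist view: the narrow knife's handle is at (277,180), with a narrow blade below at (277,237), centred between the fingers at (205,265) and (350,265). The roller at (185,245) is clear to the left.

Request:
{"op": "carry_out", "data": {"deltas": [[[0.4,-0.2,2.8,0.2,0,-0.3],[0,0,2.5,0,0,0],[0,0,2.5,0,0,0],[0,0,2,0,0,0],[0,0,1.5,0,0,0],[0,0,1,0,0,0],[0,0,0,0,0,0],[0,0,0,0,0,0],[0,0,0,0,0,0]]]}}

```text
clock: 14.87
eef_pos: [0.6041, 0.2016, 0.2062]
orientation: [-0.221, 0.732, 0.579, 0.282]
wrist_force: [-0.3, 0.0, -0.1]
grip_width: 0.0508
gripper_force: 0.0
```

```bash
python3 -c "
from t import *
rel(*grasp('narrow',0))"
```

```text
t 14.87 pos [0.6041 0.2016 0.2062] turn [0.1 0.  0.1] shift now-axes cm [-0.13 -0.03  0.11] shift target-axes [-0.13 -0.03  0.11] q [ 0.55  0.63 -0.85  1.85 -0.4   0.59 -0.05] w 0.0508 F [-0.3  0.  -0.1]
```

Request:
{"op": "carry_out", "data": {"deltas": [[[0,0,0,0,0,0],[0,0,0,0,0,0],[0,0,0,0,0,0],[0,0,0,0,0,0],[0,0,0,0,0,0],[0,0,0,0,0,0],[0,0,0,0,0,0],[0,0,0,0,0,0]]], "grip": 0, "newtons": 80}}

```text
clock: 15.53
eef_pos: [0.6038, 0.2028, 0.206]
orientation: [-0.222, 0.732, 0.579, 0.282]
wrist_force: [0.1, -2.1, 5.5]
grip_width: 0.0208
gripper_force: 78.5
```

Request:
{"op": "carry_out", "data": {"deltas": [[[0.3,0,-0.33,0,0,0],[0.3,0,-0.33,0,0,0],[0.3,0,-0.33,0,0,0],[0.3,0,-0.34,0,0,0],[0,0,0,0,0,0],[0,0,0,0,0,0]]]}}

```text
clock: 16.03
eef_pos: [0.6033, 0.2029, 0.2237]
orientation: [-0.222, 0.732, 0.58, 0.281]
wrist_force: [-0.8, -0.2, -0.8]
grip_width: 0.0207
gripper_force: 78.0
```

Request:
{"op": "carry_out", "data": {"deltas": [[[-0.7,0,-0.7,0,0,0],[-1.1,0,-1.0,0,0,0],[-1.1,0,-1.0,0,0,0],[-1.1,0,-1.0,0,0,0],[-1.1,0,-1.0,0,0,0],[-1.1,0,-1.0,0,0,0],[-1.1,0,-1.0,0,0,0],[-1.1,0,-1.0,0,0,0],[0,0,0,0,0,0]]]}}

```text
clock: 16.78
eef_pos: [0.5772, 0.0875, 0.2233]
orientation: [-0.221, 0.734, 0.578, 0.281]
wrist_force: [-0.3, 0.0, 0.4]
grip_width: 0.0208
gripper_force: 78.3
```

Request:
{"op": "carry_out", "data": {"deltas": [[[1.3,0,-1.5,0,0,0],[1.3,0,-1.5,0,0,0],[1.3,0,-1.5,0,0,0],[1.3,0,-1.5,0,0,0],[1.3,0,-1.5,0,0,0],[1.3,0,-1.5,0,0,0],[1.3,0,-1.5,0,0,0],[0,0,0,0,0,0]]]}}

```text
clock: 17.45
eef_pos: [0.5775, 0.0905, 0.3672]
orientation: [-0.22, 0.731, 0.58, 0.283]
wrist_force: [0.7, -0.2, 0.1]
grip_width: 0.0212
gripper_force: 78.2
```

```bash
python3 -c "
from t import *
rel(*place(.057,.25))"
```

```text
t 17.45 pos [0.5775 0.0905 0.3672] turn [-17.7  -0.1  20.1] shift now-axes cm [-20.95  -2.81 -17.21] shift target-axes [-19.75   9.68 -16.09] q [ 0.82  0.44 -0.91  1.65 -0.42  1.06 -0.05] w 0.0212 F [ 0.7 -0.2  0.1]
```

Request:
{"op": "carry_out", "data": {"deltas": [[[-2,0,-1.7,-3.5,0,4],[-2,0,-1.7,-3.5,0,4],[-2,0,-1.7,-3.5,0,4],[-2,0,-1.7,-3.5,0,4],[-2,0,-1.7,-3.6,0,4],[0,0,0,0,0,0],[0,0,0,0,0,0]]]}}

```text
clock: 18.03
eef_pos: [0.5226, -0.0306, 0.3589]
orientation: [-0.153, 0.847, 0.393, 0.323]
wrist_force: [0.2, 0.3, -0.7]
grip_width: 0.0207
gripper_force: 78.4
```

```bash
python3 -c "
from t import *
rel(*place(.057,.24))"
```

```text
t 18.03 pos [ 0.5226 -0.0306  0.3589] turn [-0.1  0.2 -0.2] shift now-axes cm [-10.35   6.13  -7.38] shift target-axes [-10.36   6.1   -7.4 ] q [ 1.17  0.23 -0.87  1.91 -0.66  0.91  0.01] w 0.0207 F [ 0.2  0.3 -0.7]
```

Request:
{"op": "carry_out", "data": {"deltas": [[[-2.1,1.2,-1.5,0,0.2,-0.2],[-2.1,1.2,-1.5,0,0,0],[-2.1,1.2,-1.5,0,0,0],[-2.1,1.2,-1.5,0,0,0],[-2,1.3,-1.4,0,0,0],[0,0,0,0,0,0],[0,0,0,0,0,0],[0,0,0,0,0,0]]]}}

```text
clock: 18.7
eef_pos: [0.4901, -0.1644, 0.3447]
orientation: [-0.154, 0.844, 0.397, 0.325]
wrist_force: [0.2, -0.0, -1.1]
grip_width: 0.0206
gripper_force: 78.4
```

```bash
python3 chk.py 30 90 225 305 .24 .057
python3 - <<'E'
from t import *
# standing wide knife: lean
a=np.radians(TY);u=np.array([np.cos(a),np.sin(a)]);v=np.array([-u[1],u[0]])
i,d,p=cloud("scene");i=i.astype(int);q=p[...,:2]-TC;X,Y,Z=q@u*1e3,q@v*1e3,p[...,2]*1e3
m=(abs(X)<90)&(Y>-120)&(Y<15)&(Z>125)&(Z<310)&(i[...,0]>i[...,2]*1.5)&(X<30)
print("wide lean",m.sum(),np.polyfit(Z[m],X[m],1),np.polyfit(Z[m],Y[m],1),Y[m].max(),X[m].min())
E
```

```text
t 18.7 pos [ 0.4901 -0.1644  0.3447] turn [-0.4 -0.2  0.2] shift now-axes cm [-0.23 -0.01 -0.19] shift target-axes [-0.23 -0.01 -0.19] q [ 1.33  0.34 -0.79  1.81 -0.57  1.07  0.16] w 0.0206 F [ 0.2 -0.  -1.1]
tray [ 526.4 -211.7] [ 32.3 172.6]
scene 172 [array([0.6, 3.9, 5.6]), array([43.6, 54.2, 68.1]), array([240.6, 271.8, 303.6])] dX/dZ [-0.005  4.973]
tray [ 524.3 -208.7] [ 29.9 168.3]
top 11 [array([3.3, 5.5, 6.1]), array([62.5, 71.6, 72.1]), array([247. , 261.2, 291.3])] dX/dZ [-0.01   7.636]
wide lean 442 [-0.16078472 11.19305206] [ 6.93471407e-03 -4.27420643e+01] -26.68581808381691 -35.13033162221941
```

Request:
{"op": "carry_out", "data": {"deltas": [[[-0.2,0,-0.2,-0.4,-0.2,0.2],[-1.2,0,1.3,0,0,0],[-1.2,0,1.3,0,0,0],[-1.2,0,1.3,0,0,0],[-1.2,0,1.3,0,0,0],[-1.2,0,1.3,0,0,0],[-1.1,0,1.3,0,0,0],[-1,0,1.2,0,0,0],[0,0,0,0,0,0],[0,0,0,0,0,0],[0,0,0,0,0,0]]]}}

```text
clock: 19.77
eef_pos: [0.488, -0.1681, 0.2249]
orientation: [-0.15, 0.847, 0.394, 0.325]
wrist_force: [-0.1, 0.2, -0.5]
grip_width: 0.021
gripper_force: 78.5
```

```bash
python3 chk.py 30 90 121 185 .05 .057
```

```text
t 19.77 pos [ 0.488  -0.1681  0.2249] turn [ 0.2  0.1 -0. ] shift now-axes cm [-4.61 -0.1   5.3 ] shift target-axes [-4.62 -0.09  5.3 ] q [ 1.3   0.49 -0.78  2.   -0.57  0.78  0.3 ] w 0.021 F [-0.1  0.2 -0.5]
tray [ 526.5 -212.3] [ 33.1 170.4]
scene 138 [array([-4. , -0.8,  1. ]), array([42.9, 53.1, 66.8]), array([121.9, 153.8, 183.3])] dX/dZ [-0.001 -0.895]
tray [ 524.3 -208.5] [ 30.  167.5]
```

Request:
{"op": "carry_out", "data": {"deltas": [[[-0.6,-0.2,0.8,0,0,0],[-0.8,0,0.9,0,0,0],[-0.8,0,0.9,0,0,0],[-0.8,0,0.8,0,0,0],[-0.6,0,0.7,0,0,0],[-0.6,0,0.6,0,0,0],[-0.3,0,0.3,0,0,0],[0,0,0,0,0,0],[0,0,0,0,0,0]]]}}

```text
clock: 20.62
eef_pos: [0.4863, -0.1671, 0.1568]
orientation: [-0.15, 0.847, 0.394, 0.325]
wrist_force: [0.2, -0.6, -1.1]
grip_width: 0.0207
gripper_force: 78.6
```

Request:
{"op": "carry_out", "data": {"deltas": [[[-0.1,0,0.1,0,0,0],[0,0,0,0,0,0],[0,0,0,0,0,0]]]}}

```text
clock: 20.87
eef_pos: [0.4867, -0.1669, 0.1564]
orientation: [-0.15, 0.847, 0.394, 0.325]
wrist_force: [-2.2, -0.9, 8.8]
grip_width: 0.0206
gripper_force: 79.7
```

Contact with the floor; releasing and backing out.

Request:
{"op": "carry_out", "data": {"deltas": [[[0,0,0,0,0,0],[0,0,0,0,0,0],[0,0,0,0,0,0],[0,0,0,0,0,0],[0,0,0,0,0,0],[0,0,0,0,0,0]]], "grip": 0.6}}

```text
clock: 21.37
eef_pos: [0.486, -0.1671, 0.1552]
orientation: [-0.15, 0.847, 0.393, 0.325]
wrist_force: [-0.4, 0.6, -0.4]
grip_width: 0.0515
gripper_force: 0.0
```

Request:
{"op": "carry_out", "data": {"deltas": [[[0,0,-1,0,0,0],[0,0,-2,0,0,0],[0,0,-2.5,0,0,0],[0,0,-3,0,0,0],[0,0,-3,0,0,0],[0,0,-3,0,0,0],[0,0,-3,0,0,0],[0,0,0,0,0,0],[0,0,0,0,0,0],[0,0,0,0,0,0],[0,0,0,0,0,0],[0,0,0,0,0,0]]]}}

```text
clock: 22.37
eef_pos: [0.4106, -0.255, 0.2847]
orientation: [-0.151, 0.846, 0.394, 0.325]
wrist_force: [0.1, -0.1, 0.1]
grip_width: 0.0514
gripper_force: 0.0
```

Run:
```python
from t import *
a=np.radians(TY);u=np.array([np.cos(a),np.sin(a)]);v=np.array([-u[1],u[0]])
im,d,p=cloud("scene");i=im.astype(int);q=p[...,:2]-TC;X,Y,Z=q@u*1e3,q@v*1e3,p[...,2]*1e3
for y0,y1 in((-80,10),(30,85)):
    m=(X>-60)&(X<30)&(Y>y0)&(Y<y1)&(Z>135)&(Z<310)&(i[...,0]>i[...,2]*1.5)
    e=(X>-80)&(X<40)&(Y>y0)&(Y<y1)&(Z>200)&(Z<330)
    print(m.sum(),np.polyfit(Z[m],X[m],1),np.polyfit(Z[m],Y[m],1),"handle z",np.percentile(Z[m],[1,99]),"top",np.percentile(Z[e],99.5))
cv2.imwrite("pics/f.png",cv2.resize(im[120:360,110:430],(800,600))[:,:,::-1]); print(r.sense()["eef_pos"])
```

```text
442 [-0.15818324 10.68146685] [ 3.12175109e-03 -4.20069803e+01] handle z [141.17615675 253.72720361] top 298.9552133919265
371 [-0.17239019 12.52355589] [1.21015429e-02 5.14555441e+01] handle z [140.3538081  254.09305178] top 298.9535343777557
[ 0.41062085 -0.25518279  0.28478539]
```

View pics/f.png

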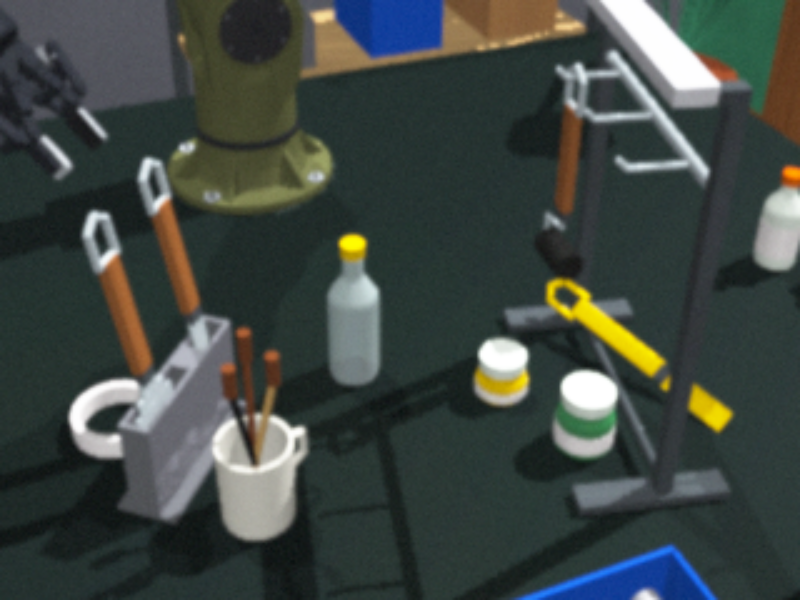

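Both knives stand in their compartments, with handles at (125,315) and (177,260). They lean about 0.16 rad, and the eye-top height shows both blades on the floor. The roller and bystanders are in place.

```bash
python3 -c "
from workcell import r
print(r.hand_in())"
```

```text
the job is handed in; nothing more can be done
None
```

I handed the job in at about 22 s of the 61 s: both knives stand blade down on the floor of their own compartments and are released, leaning about 0.16 rad; the roller still hangs, the bystanders look unmoved, and hand-in returned no verdict.

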